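# Set the length stop at the green mark and butt the bar against it

## Task

Push the blue stop along its rail until its plunger clicks down into the notch at the green mark, and then push the round aluminium bar along the trough until its end rests against the stop, leaving the stop clicked in. Only push with the fingertips or the outside of the fingers: do not take the stop or the bar between the fingers, do not lift the bar, and leave the other things on the bench where they are.

Things in the scene. Friction and masses are not known exactly. Their poses are not given: they have to be found in the camera images.
- gauge: Length gauge: aluminium base plate fixed on the bench, 190 (x) by 500 (y) by 12 mm thick, turned at random about z. Origin at bench height, midway along its length, 5 mm towards -x from the plate's middle; +y runs along rail and trough, z up. Carries the grey V-trough (nearer the robot) and the steel rail (farther).
- trough (a point): Point on the axis of the bar in the V-trough, midway along it: x = -45, y = 0, z = 45 mm of the gauge, axes as the gauge's. The trough is 490 mm long in y; its upper edges are 38 mm above the bench and about 20 mm either side of this point.
- rail (a point): Middle of the steel rail's top across its width, at x = +40, y = 0, z = 34 mm of the gauge, axes as the gauge's. The rail is 30 mm wide and runs from y = -70 to +247 mm. Its top has three cross notches 11 mm wide, at y = +10, +130 and +190 mm, each level with one coloured mark.
- stop (a joint): Place of the blue stop along the rail, m, 0 to 0.235, growing towards the gauge's +y: the stop's middle is at gauge y = -0.020 + this value. It slides with about 2 N of friction and stays where left; with the plunger in a notch it takes roughly 12 to 18 N to push it out, either way. Within about 3 mm of a notch the plunger draws it in by itself.
- plunger (a joint): Drop of the stop's spring plunger, m: 0 to 0.0007 when it rides on the rail's top, about 0.0035 when it sits in a notch. It drops and rises by itself.
- stop_mid (a point): Point on the stop's flat top, 80 mm above the bench, on its centre line over the rail, under the plunger's black button (16 mm wide, 11 mm high). The blue block reaches 22 mm to each side in y, from x = +30 to -110 mm (across the trough), and down to 38 mm above the bench. A white pointer at +x shows its centre line. Axes as the gauge's.
- stop_face (a point): Middle of the stop's steel-faced side that looks to the gauge's -y, 45 mm above the bench on the axis of the bar: what the bar's end must rest against. Axes as the gauge's.
- mark_green: Fixed green block beside the rail, 26 mm (x) by 14 mm (y) by 22 mm high, standing on the base plate at the gauge's x = +82 mm, exactly level with one of the three notches (which one varies). Origin under its centre; axes as the gauge's.
- mark_yellow: Fixed yellow block beside the rail, 26 mm (x) by 14 mm (y) by 22 mm high, standing on the base plate at the gauge's x = +82 mm, exactly level with one of the three notches (which one varies). Origin under its centre; axes as the gauge's.
- mark_red: Fixed red block beside the rail, 26 mm (x) by 14 mm (y) by 22 mm high, standing on the base plate at the gauge's x = +82 mm, exactly level with one of the three notches (which one varies). Origin under its centre; axes as the gauge's.
- blank: Round aluminium bar, 40 mm in diameter, 80 mm long, 0.19 to 0.38 kg, lying loose in the V-trough near the gauge's -y end, at least 140 mm from the stop. Origin at its middle on its axis, 45 mm above the bench; its own y runs along the bar (ends at +-40 mm). Sliding it takes a few newtons; it is free to roll about its axis.
- copper_block: Bystander: copper backing block, 80 x 50 x 22 mm, on the bench beyond the gauge. Origin under its centre.
- jar: Bystander: amber glass jar with a black cap, 60 mm across, 85 mm high. Origin under its centre.
- brush: Bystander: brush lying on the bench beyond the gauge, roughly along it. Origin under its middle.
- wrench: Bystander: steel wrench lying between the robot and the gauge, roughly along it. Origin under its middle.
- brass_bar: Bystander: upright brass bar, 32 mm in diameter, 75 mm high, between the robot and the gauge. Origin under its centre.
- torch_rest: Bystander: torch rest, a round steel foot 68 mm wide with an upright forked plate, 119 mm high. Origin under its centre.
Mind the look-alikes: they are no part of the job. Leave any pink or turquoise look-alike of the blank alone.

How it is judged:
By the outcome, as a careful person would: the job done as asked, in the order asked, and still so for the second after the job is handed in, with the robot touching nothing.
It also fails if it takes over 67 s, if anything falls off the work surface, if the arm or the gripper's body presses on something with over 40 N, if the wrist force passes 120 N, or if a joint passes its speed limit or range.

## Robot

A 6-joint arm with a two-finger parallel gripper is mounted at the origin on the work surface. World frame = base frame: x ahead of the robot, y to its left, z up, the work surface at z = 0. Lengths are in m, angles in rad, forces in N, time in s.
With the tool pointing down it reaches from about 0.3 to 0.825 m from the base axis. Payload 5.4 kg.
Tool frame: the origin (TCP) lies midway between the tips of the shut fingers; the grasp point (between the pads) lies behind it (arm.pinch_z is the y of the grasp point in the tool frame, in m); y points along the fingers, z is the direction in which the jaws open and shut, and the axes are right-handed (so a half turn about y gives the same grasp; the last joint's range is limited). The gripper opens to 92 mm and grips with 3 to 60 N. Pads are 20 mm wide; open, the fingers measure 128 mm over their backs; the gripper's body (75 mm by 189 mm) begins 69 mm behind the grasp point.
Start: joints at [0.941, 0.158, 1.597, -0, 1.386, -0.21], TCP at [0.234, 0.525, 0.215] pointing down, gripper open.
Joint ranges: [-2.91, 2.91], [-0.94, 2.29], [0.18, 2.7], [-1.29, 4.43], [0.17, 2.64], [-3, 3]. Speed limits (rad/s): [2.57, 2.57, 3.14, 3.14, 3.14, 3.14].

## Interface

Orientations are given as a unit quaternion [x, y, z, w].
In Python, from rig import arm, vision gives the robot as it stands.
- The arm moves only by the tool apply_moves, never from a script. Its argument "targets" is a list of rows, each an object of numbers: "ax", "ay", "az": the turn, a rotation vector about the tool's x, y, z in rad; "dx", "dy", "dz": the shift along the tool's x, y, z in cm; "grip": the opening, from 0 (shut) to 1 (fully open). In form: [{"ax": .., "ay": .., "az": .., "dx": .., "dy": .., "dz": .., "grip": ..}, ...]. A call has 1 to 8 rows; each row is the pose to reach, as a shift and turn from the pose measured when the call began, along the tool's axes at that moment; what a row does not reach only later rows make up. A row lasts 1/12 s, in which the tool goes at most 41.7 mm and 7.16 degrees, less where a joint would pass 70% of its speed; a pose out of reach is approached as far as the arm can. A call with a gripper value outside its range is refused whole. The fingers move at their own pace and stop on an object; the grip force is fixed at half the most. Time passes only in rows, so rows that repeat a pose let the fingers close. It gives the time, the measured TCP pose, the force and the opening at its end, in the units of the state.
- arm.observe(): the state, without advancing time (a new reading comes with each control period).
- vision.grab_frame(name): name is "scene" or "side" or "wrist"; returns the picture (400x640x3 uint8, blue, green, red); there is no depth.
- vision.camera_info(name): a dict with "camera_matrix" (3x3 intrinsics, pixels), "position" and "attitude" of the camera in the world. Camera axes: x right, y down, z forward; pixel columns grow to the right and rows downward; lengths in m; the calibration is good to about 2 mm. The wrist camera is an equidistant fisheye: a pixel r from the principal point sees the ray r / f radians off the axis. A picture is of the moment at which its call begins: read the wrist's pose just before it. camera_info takes no time and is no camera call; for the wrist camera it gives the pose at the moment of the call.
- arm.close_job(): hands the job in, once; it reports no verdict.
The state is a dict: "time_s": time; "qpos": joint angles; "joint_velocities": joint speeds; "joint_efforts": joint torques, N m; "tool_pos": TCP position; "eef_rot": TCP orientation; "contact_force": force on the tool from outside, world axes, zero at the start; "wrist_torque": the same for the moment, N m; "gripper_width": finger opening in m.
Only numpy, scipy, OpenCV 4.12 (cv2) and the standard library are available. Lean on these libraries where they do the work, as an engineer would, in place of code of your own. Each camera call takes 0.05 s, during which the arm holds its last target. There are 200 camera calls.

## Working session

There is one attempt and no reset: what is moved stays moved. The work goes in short steps, Python scripts to look and compute and a tool call to move; the robot and the scene stay as the last step left them, time stands still between calls to the robot, and variables do not carry over. Pictures are saved under pics/ and viewed, about 8 in all and at most 12, crops included, and the job is handed in when it is done.

Besides the shell and the picture viewer there is one more tool, called after "Emit:" by a JSON object that holds its "method" and its "body", one argument or row to a line. apply_moves: Moves the arm, as the interface text tells. Its arguments: {"type":"object","properties":{"targets":{"type":"array"}},"required":["targets"]}

```bash
mkdir -p pics; ls
python3 - <<'E'
from rig import arm, vision
import cv2
for n in("scene","side"):
    i=vision.camera_info(n); print(n,i)
    cv2.imwrite(f"pics/{n}0.png",vision.grab_frame(n))
o=arm.observe(); print(o, arm.pinch_z)
E
```

```text
pics
scene {'camera_matrix': array([[433.64462004,   0.        , 325.70432698],
       [  0.        , 433.64462004, 199.69842527],
       [  0.        ,   0.        ,   1.        ]]), 'position': array([1.26168131, 0.29363785, 0.70423591]), 'attitude': array([ 0.49569457,  0.74921483, -0.36236484, -0.24830576])}
side {'camera_matrix': array([[394.62720763,   0.        , 322.83783982],
       [  0.        , 394.62720763, 201.63729062],
       [  0.        ,   0.        ,   1.        ]]), 'position': array([ 0.14549631, -0.80357167,  0.69283382]), 'attitude': array([ 0.86448583, -0.20224361,  0.10982826, -0.44687752])}
{'time_s': 0.1, 'qpos': array([ 9.40852082e-01,  1.59004084e-01,  1.59808866e+00, -2.41642208e-05,
        1.38619732e+00, -2.10097699e-01]), 'joint_velocities': array([-0.00049332, -0.00129401, -0.00243582,  0.00119748,  0.00209885,
        0.00089709]), 'joint_efforts': array([-3.07103055e-04, -3.86504638e+01, -3.22959888e+01,  7.02820485e-02,
        3.39493097e-02, -6.12420672e-05]), 'tool_pos': array([0.23406859, 0.52458675, 0.21371607]), 'eef_rot': array([ 0.69213506, -0.1475858 ,  0.1471117 , -0.69103229]), 'contact_force': array([0.2712341 , 0.52302321, 1.57439257]), 'wrist_torque': array([-0.00305954, -0.00687088, -0.00023034]), 'gripper_width': 0.09170024304710318} -0.0187
```

View pics/scene0.png

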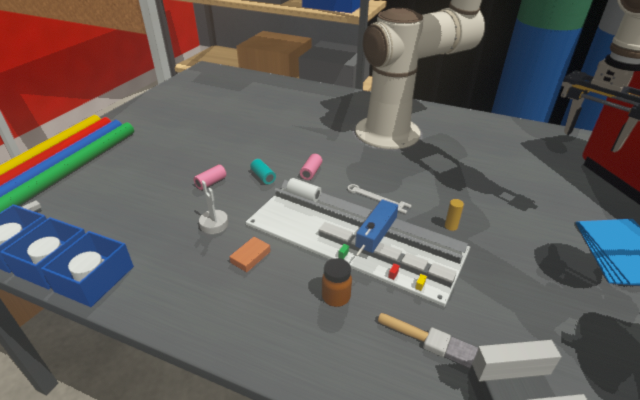

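View pics/side0.png

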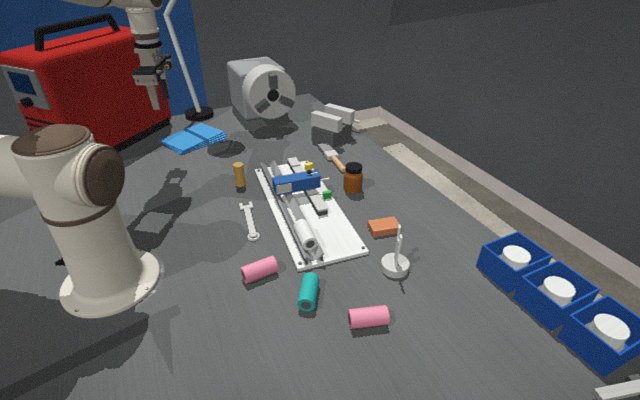

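Scene view: the blank is the bare grey bar at (303,189). The look-alikes are pink (210,176), pink (312,166) and turquoise (262,171). The blue stop is at (377,225), and the blue boxes at lower left are not part of the job. Marks: green (343,251), red (394,271), yellow (421,283). Next I'll measure these in both views.

```bash
cat > h.py <<'E'
import numpy as np, cv2
from scipy.spatial.transform import Rotation as R
from rig import arm, vision
def ray(info,u,v):
    K=info["camera_matrix"]; d=np.linalg.inv(K)@[u,v,1.]
    return np.array(info["position"]), R.from_quat(info["attitude"]).apply(d/np.linalg.norm(d))
def onplane(info,uv,z):
    c,d=ray(info,*uv); return c+d*(z-c[2])/d[2]
def tri(rs):
    A=sum(np.eye(3)-np.outer(d,d) for c,d in rs); b=sum((np.eye(3)-np.outer(d,d))@c for c,d in rs)
    return np.linalg.solve(A,b)
def proj(info,p):
    q=R.from_quat(info["attitude"]).inv().apply(np.array(p)-info["position"]); q=info["camera_matrix"]@q
    return q[:2]/q[2]
HUE={"red":[(0,6),(174,180)],"yellow":[(22,34)],"green":[(50,75)],"blue":[(100,125)]}
def blobs(img,col,box,s=120,v=60):
    h=cv2.cvtColor(img,cv2.COLOR_BGR2HSV); x0,y0,x1,y1=box
    m=sum(cv2.inRange(h,(a,s,v),(b,255,255)) for a,b in HUE[col]); k=np.zeros_like(m); k[y0:y1,x0:x1]=m[y0:y1,x0:x1]
    n,l,st,c=cv2.connectedComponentsWithStats(k); i=1+np.argsort(-st[1:,4])[:2]
    return [(st[j].tolist(),c[j].round(1)) for j in i],l==i[0]
E
python3 - <<'E'
from h import *
B={"scene":(240,170,470,300),"side":(250,150,370,265)}
I={n:vision.camera_info(n) for n in B}; P={n:cv2.imread(f"pics/{n}0.png") for n in B}
for c in HUE:
    r=[]
    for n in B:
        b,m=blobs(P[n],c,B[n]); print(c,n,b); r.append(ray(I[n],*b[0][1]))
        print('  plane',onplane(I[n],b[0][1],.023 if c!="blue" else .06).round(4))
    print('  tri',tri(r).round(4))
a=cv2.resize(P["scene"][160:310,240:480],None,fx=3.3,fy=3.3,interpolation=cv2.INTER_CUBIC)
cv2.imwrite("pics/c1.png",a[:495])
E
```

```text
red scene [([389, 263, 11, 16, 106], array([393.6, 270.5]))]
  plane [0.6183 0.1905 0.023 ]Traceback (most recent call last):
  File "<stdin>", line 7, in <module>
  File "h.py", line 20, in blobs
    return [(st[j].tolist(),c[j].round(1)) for j in i],l==i[0]
                                                          ~^^^
IndexError: index 0 is out of bounds for axis 0 with size 0
```

Run:
```python
from h import *
B={"scene":(240,170,470,300),"side":(250,150,370,265)}
I={n:vision.camera_info(n) for n in B}; P={n:cv2.imread(f"pics/{n}0.png") for n in B}
for c in HUE:
    r=[]
    for n in B:
        if c=="red" and n=="side": continue
        b,m=blobs(P[n],c,B[n]); print(c,n,b); r.append(ray(I[n],*b[0][1]))
        print('  plane',onplane(I[n],b[0][1],.023 if c!="blue" else .06).round(4))
    if len(r)>1: print('  tri',tri(r).round(4))
a=cv2.resize(P["scene"][160:310,240:480],None,fx=3.3,fy=3.3,interpolation=cv2.INTER_CUBIC)
cv2.imwrite("pics/c1.png",a[:495])
```

```text
red scene [([389, 263, 11, 16, 106], array([393.6, 270.5]))]
  plane [0.6183 0.1905 0.023 ]
yellow scene [([416, 274, 11, 16, 113], array([420.7, 281.4])), ([453, 200, 10, 7, 37], array([457.3, 203.1]))]
  plane [0.6255 0.2503 0.023 ]
yellow side [([305, 162, 8, 9, 52], array([308.4, 165.8]))]
  plane [0.6263 0.2516 0.023 ]
  tri [0.6259 0.2504 0.0236]
green scene [([340, 244, 9, 14, 71], array([344. , 249.5]))]
  plane [0.601  0.0715 0.023 ]
green side [([323, 190, 8, 9, 52], array([326.8, 194.2]))]
  plane [0.6044 0.0722 0.023 ]
  tri [0.6032 0.0715 0.0244]
blue scene [([357, 200, 40, 51, 889], array([379.1, 221.3]))]
  plane [0.5197 0.1247 0.06  ]
blue side [([273, 172, 47, 21, 614], array([298.2, 180.9])), ([311, 170, 6, 3, 10], array([313.8, 170.8]))]
  plane [0.5342 0.1247 0.06  ]
  tri [0.5302 0.1239 0.0646]
```

View pics/c1.png

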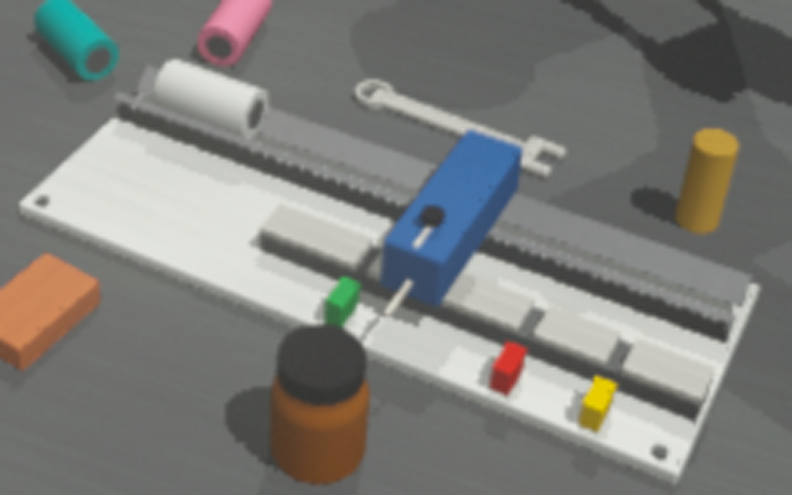

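The crop confirms the layout. The order along +y is green, red, yellow at y = 10, 130 and 190, and the measured spacings of 120 and 60 mm fit. The stop stands at about y = 52, so it must move about 42 mm towards -y. The blank is the bare bar at the -y end, at crop (212,97).

```bash
cat >> h.py <<'E'
G,Y,Rd=np.array([.6020,.0715]),np.array([.6257,.2505]),np.array([.6183,.1905])
ey=(Y-G)/np.linalg.norm(Y-G); ex=np.array([ey[1],-ey[0]])
O=(G+Y+Rd)/3-.082*ex-.110*ey
def g2w(x,y,z): return np.r_[O+x*ex+y*ey,z]
def w2g(p): d=np.array(p)[:2]-O; return np.array([d@ex,d@ey,p[2]])
def plan(x,y,z):
    "shift (cm, tool axes) and rotvec to bring the TCP to gauge x,y,z, pointing down, jaws along gauge y"
    o=arm.observe(); T=R.from_quat(o["eef_rot"]); s=(T.inv().apply(g2w(x,y,z)-o["tool_pos"])*100)
    best=min((T.inv()*R.from_matrix(np.c_[np.cross([0,0,-1.],k*np.r_[ey,0]),[0,0,-1.],k*np.r_[ey,0]]) for k in(1,-1)),key=lambda r:r.magnitude())
    print("shift cm",s.round(2),"turn",best.as_rotvec().round(3),"| now gauge mm",(w2g(o["tool_pos"])*1000).round(1),"F gauge",
      np.round([o["contact_force"][:2]@ex,o["contact_force"][:2]@ey,o["contact_force"][2]],2),"t",o["time_s"],"w",round(o["gripper_width"],4))
E
python3 - <<'E'
from h import *
I=vision.camera_info("scene")
print("O",O,"yaw",np.degrees(np.arctan2(ey[1],ey[0]))-90)
for n,(u,v),z in [("bar+end",(258,110),.045),("bar-end",(165,80),.045),("button top",(432,212),.091),("pointer tip",(372,332),.012),("plate nx-y corner",(22,208),.012),("plate +x+y",(672,478),.012),("plate -x+y",(755,287),.012),("jar cap",(322,345),.085),("top far -y",(470,132),.08),("top far +y",(520,150),.08),("top near -y",(388,243),.08),("top near +y",(440,262),.08)]:
    print(n,(w2g(onplane(I,(240+u/3.3,160+v/3.3),z))*1000).round(1))
o=arm.observe();print(R.from_quat(o["eef_rot"]).as_matrix().round(3))
plan(.02,.125,.15); plan(.02,.125,.052)
E
```

```text
O [0.51960452 0.07254806] yaw -7.542220806443581
bar+end [ -42.6 -131.7   45. ]
bar-end [ -38.3 -214.3   45. ]
button top [45.5 53.4 91. ]
pointer tip [91.4 37.7 12. ]
plate nx-y corner [ 111.9 -240.9   12. ]
plate +x+y [106.4 249.1  12. ]
plate -x+y [-83.9 246.5  12. ]
jar cap [180.9  46.6  85. ]
top far -y [-58.7  34.5  80. ]
top far +y [-58.   73.1  80. ]
top near -y [76.  37.4 80. ]
top near +y [74.9 73.9 80. ]
[[ 0.913 -0.001  0.408]
 [-0.408 -0.001  0.913]
 [-0.    -1.    -0.002]]
shift cm [ 42.87   6.39 -17.08] turn [ 0.002 -0.288 -0.001] | now gauge mm [-342.4  410.6  213.7] F gauge [0.2  0.55 1.57] t 0.1 w 0.0917
shift cm [ 42.87  16.19 -17.06] turn [ 0.002 -0.288 -0.001] | now gauge mm [-342.4  410.6  213.7] F gauge [0.2  0.55 1.57] t 0.1 w 0.0917
```

```bash
cat >> h.py <<'E'
# correction from plate corners / button: turn axes by +0.65 deg about the marks, shift x by 6 mm
_c=O+.082*ex+.110*ey; _r=R.from_euler("z",.65,degrees=True).as_matrix()[:2,:2]
ex,ey=_r@ex,_r@ey; O=_c-.082*ex-.110*ey+.006*ex
E
python3 - <<'E'
from h import *
I=vision.camera_info("scene")
for n,(u,v),z in [("bar+end",(258,110),.045),("bar-end",(165,80),.045),("button top",(432,212),.091),("plate nx-y corner",(22,208),.012),("plate +x+y",(672,478),.012),("plate -x+y",(755,287),.012)]:
    print(n,(w2g(onplane(I,(240+u/3.3,160+v/3.3),z))*1000).round(1))
plan(.03,.13,.15)
E
```

```text
bar+end [ -51.4 -130.3   45. ]
bar-end [ -48.  -212.9   45. ]
button top [38.9 53.8 91. ]
plate nx-y corner [ 101.9 -241.3   12. ]
plate +x+y [102.  248.8  12. ]
plate -x+y [-88.4 248.4  12. ]
shift cm [ 44.25   6.38 -16.2 ] turn [ 0.002 -0.3   -0.001] | now gauge mm [-345.   415.4  213.7] F gauge [0.21 0.55 1.57] t 0.1 w 0.0917
```

The plate corners (102, 102, -88 mm) and the button (39 mm) now fit the given sizes. Next I approach with the fingers shut.

Emit:
{"method": "apply_moves", "body": {
  "targets": [
    {"dx": 44.2,"dy": 3,"dz": -16.2,"ay": -0.3,"grip": 0},
    {"dx": 44.2,"dy": 3,"dz": -16.2,"ay": -0.3,"grip": 0},
    {"dx": 44.2,"dy": 3,"dz": -16.2,"ay": -0.3,"grip": 0},
    {"dx": 44.2,"dy": 3,"dz": -16.2,"ay": -0.3,"grip": 0},
    {"dx": 44.2,"dy": 3,"dz": -16.2,"ay": -0.3,"grip": 0},
    {"dx": 44.2,"dy": 3,"dz": -16.2,"ay": -0.3,"grip": 0},
    {"dx": 44.2,"dy": 3,"dz": -16.2,"ay": -0.3,"grip": 0},
    {"dx": 44.2,"dy": 3,"dz": -16.2,"ay": -0.3,"grip": 0}
  ]
}}

```text
validation failed for argument at $.ta...
```

```bash
python3 -c "
from h import *
plan(.03,.13,.15)"
```

```text
shift cm [ 44.25   6.38 -16.2 ] turn [ 0.002 -0.3   -0.001] | now gauge mm [-345.   415.4  213.7] F gauge [0.21 0.55 1.57] t 0.1 w 0.0917
```

Emit:
{"method": "apply_moves", "body": {
  "targets": [
    {"ax": 0.0,"ay": -0.3,"az": 0.0,"dx": 44.2,"dy": 3.0,"dz": -16.2,"grip": 0.0},
    {"ax": 0.0,"ay": -0.3,"az": 0.0,"dx": 44.2,"dy": 3.0,"dz": -16.2,"grip": 0.0},
    {"ax": 0.0,"ay": -0.3,"az": 0.0,"dx": 44.2,"dy": 3.0,"dz": -16.2,"grip": 0.0},
    {"ax": 0.0,"ay": -0.3,"az": 0.0,"dx": 44.2,"dy": 3.0,"dz": -16.2,"grip": 0.0},
    {"ax": 0.0,"ay": -0.3,"az": 0.0,"dx": 44.2,"dy": 3.0,"dz": -16.2,"grip": 0.0},
    {"ax": 0.0,"ay": -0.3,"az": 0.0,"dx": 44.2,"dy": 3.0,"dz": -16.2,"grip": 0.0},
    {"ax": 0.0,"ay": -0.3,"az": 0.0,"dx": 44.2,"dy": 3.0,"dz": -16.2,"grip": 0.0},
    {"ax": 0.0,"ay": -0.3,"az": 0.0,"dx": 44.2,"dy": 3.0,"dz": -16.2,"grip": 0.0}
  ]
}}

```text
time_s: 0.77
tool_pos: [0.4685, 0.2961, 0.1929]
eef_rot: [0.706, -0.043, 0.042, -0.705]
contact_force: [-0.1, -0.1, 0.1]
gripper_width: 0.0407
```

```bash
python3 -c "
from h import *
plan(.03,.13,.15);plan(.03,.13,.055)"
```

```text
shift cm [11.48  4.29 -8.67] turn [ 0.002  0.    -0.001] | now gauge mm [-84.8 216.8 192.9] F gauge [-0.09 -0.08  0.15] t 0.7667 w 0.0407
shift cm [11.5  13.79 -8.66] turn [ 0.002  0.    -0.001] | now gauge mm [-84.8 216.8 192.9] F gauge [-0.09 -0.08  0.15] t 0.7667 w 0.0407
```

Emit:
{"method": "apply_moves", "body": {
  "targets": [
    {"ax": 0.0,"ay": 0.0,"az": 0.0,"dx": 11.5,"dy": 4.3,"dz": -8.7,"grip": 0.0},
    {"ax": 0.0,"ay": 0.0,"az": 0.0,"dx": 11.5,"dy": 4.3,"dz": -8.7,"grip": 0.0},
    {"ax": 0.0,"ay": 0.0,"az": 0.0,"dx": 11.5,"dy": 4.3,"dz": -8.7,"grip": 0.0},
    {"ax": 0.0,"ay": 0.0,"az": 0.0,"dx": 11.5,"dy": 4.3,"dz": -8.7,"grip": 0.0},
    {"ax": 0.0,"ay": 0.0,"az": 0.0,"dx": 11.5,"dy": 4.3,"dz": -8.7,"grip": 0.0},
    {"ax": 0.0,"ay": 0.0,"az": 0.0,"dx": 11.5,"dy": 4.3,"dz": -8.7,"grip": 0.0},
    {"ax": 0.0,"ay": 0.0,"az": 0.0,"dx": 11.5,"dy": 4.3,"dz": -8.7,"grip": 0.0}
  ]
}}

```text
time_s: 1.35
tool_pos: [0.5716, 0.1965, 0.1497]
eef_rot: [0.706, -0.043, 0.041, -0.705]
contact_force: [0.2, -0.7, 0.1]
gripper_width: 0.0004
```

Run:
```python
from h import *
plan(.03,.13,.055)
i=vision.camera_info("wrist"); print(i)
cv2.imwrite("pics/w1.png",vision.grab_frame("wrist"))
```

```text
shift cm [ 0.07  9.47 -0.01] turn [ 0.001  0.001 -0.002] | now gauge mm [ 29.5 130.2 149.7] F gauge [ 0.28 -0.68  0.05] t 1.35 w 0.0004
{'camera_matrix': array([[309.70691629,   0.        , 318.28748352],
       [  0.        , 309.70691629, 195.59417368],
       [  0.        ,   0.        ,   1.        ]]), 'position': array([0.48849349, 0.20559849, 0.31800544]), 'attitude': array([0.73933777, 0.65668338, 0.09790906, 0.1120733 ])}
```

View pics/w1.png

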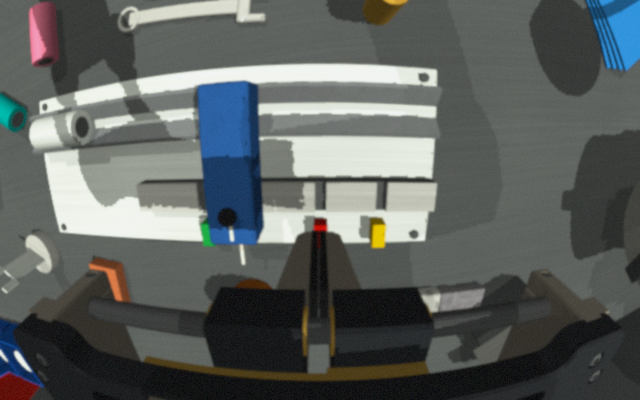

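The wrist view shows the stop button at (228,216), the red mark (320,224) right under the tips (TCP y = 130, which agrees), yellow at (378,233) and green at (208,233) partly hidden. I'll do one fisheye check of the stop, marks and bar.

```bash
cat >> h.py <<'E'
def fish(info,u,v,z):
    K=info["camera_matrix"]; a=np.array([u-K[0,2],v-K[1,2]]); r=np.hypot(*a); t=r/K[0,0]
    d=R.from_quat(info["attitude"]).apply(np.r_[a/r*np.sin(t),np.cos(t)]); c=np.array(info["position"])
    return c+d*(z-c[2])/d[2]
E
python3 - <<'E'
from h import *
i=vision.camera_info("wrist")
for n,u,v,z in [("button",228,216,.091),("yellow",378,224,.034),("top+y edge far",252,84,.08),("top+y edge near",259,157,.08),("top -y far",198,84,.08),("bar +end",78,128,.045),("bar -end",36,133,.045),("notch red",320,195,.034),("notch yel",381,195,.034),("corner -x-y",44,107,.012),("corner +x-y",52,235,.012)]:
    print(n,(w2g(fish(i,u,v,z))*1000).round(1))
E
```

```text
button [33.4 56.3 91. ]
yellow [ 63.1 189.3  34. ]
top+y edge far [-70.   78.3  80. ]
top+y edge near [-12.5  82.4  80. ]
top -y far [-73.1  33.6  80. ]
bar +end [ -46.9 -135.5   45. ]
bar -end [ -49.3 -218.1   45. ]
notch red [ 32.9 130.9  34. ]
notch yel [ 32.7 190.2  34. ]
corner -x-y [ -81.7 -235.5   12. ]
corner +x-y [ 103.2 -268.4   12. ]
```

Emit:
{"method": "apply_moves", "body": {
  "targets": [
    {"ax": 0.0,"ay": 0.0,"az": 0.0,"dx": 0.0,"dy": 9.5,"dz": 0.0,"grip": 0.0},
    {"ax": 0.0,"ay": 0.0,"az": 0.0,"dx": 0.0,"dy": 9.5,"dz": 0.0,"grip": 0.0},
    {"ax": 0.0,"ay": 0.0,"az": 0.0,"dx": 0.0,"dy": 9.5,"dz": 0.0,"grip": 0.0},
    {"ax": 0.0,"ay": 0.0,"az": 0.0,"dx": 0.0,"dy": 9.5,"dz": -0.5,"grip": 0.0},
    {"ax": 0.0,"ay": 0.0,"az": 0.0,"dx": 0.0,"dy": 9.5,"dz": -1.0,"grip": 0.0},
    {"ax": 0.0,"ay": 0.0,"az": 0.0,"dx": 0.0,"dy": 9.5,"dz": -1.5,"grip": 0.0},
    {"ax": 0.0,"ay": 0.0,"az": 0.0,"dx": 0.0,"dy": 9.5,"dz": -2.0,"grip": 0.0}
  ]
}}

```text
time_s: 1.98
tool_pos: [0.5711, 0.1767, 0.0582]
eef_rot: [0.706, -0.041, 0.043, -0.706]
contact_force: [0.8, -0.3, 0.4]
gripper_width: 0.0005
```

Emit:
{"method": "apply_moves", "body": {
  "targets": [
    {"ax": 0.0,"ay": 0.0,"az": 0.0,"dx": 0.0,"dy": 0.3,"dz": -0.3,"grip": 0.0},
    {"ax": 0.0,"ay": 0.0,"az": 0.0,"dx": 0.0,"dy": 0.3,"dz": -0.6,"grip": 0.0},
    {"ax": 0.0,"ay": 0.0,"az": 0.0,"dx": 0.0,"dy": 0.3,"dz": -0.9,"grip": 0.0},
    {"ax": 0.0,"ay": 0.0,"az": 0.0,"dx": 0.0,"dy": 0.3,"dz": -1.2,"grip": 0.0},
    {"ax": 0.0,"ay": 0.0,"az": 0.0,"dx": 0.0,"dy": 0.3,"dz": -1.5,"grip": 0.0},
    {"ax": 0.0,"ay": 0.0,"az": 0.0,"dx": 0.0,"dy": 0.3,"dz": -1.8,"grip": 0.0},
    {"ax": 0.0,"ay": 0.0,"az": 0.0,"dx": 0.0,"dy": 0.3,"dz": -2.1,"grip": 0.0},
    {"ax": 0.0,"ay": 0.0,"az": 0.0,"dx": 0.0,"dy": 0.3,"dz": -2.4,"grip": 0.0}
  ]
}}

```text
time_s: 2.65
tool_pos: [0.5683, 0.1532, 0.0552]
eef_rot: [-0.706, 0.041, -0.043, 0.706]
contact_force: [0.4, 2.4, -0.3]
gripper_width: 0.0005
```

```bash
python3 -c "
from h import *
plan(.03,.06,.055)"
```

```text
shift cm [-0.14  0.01 -2.69] turn [-0.001  0.002  0.003] | now gauge mm [31.4 86.9 55.2] F gauge [ 0.14  2.42 -0.27] t 2.65 w 0.0005
```

Emit:
{"method": "apply_moves", "body": {
  "targets": [
    {"ax": 0.0,"ay": 0.0,"az": 0.0,"dx": 0.0,"dy": 0.0,"dz": -0.3,"grip": 0.0},
    {"ax": 0.0,"ay": 0.0,"az": 0.0,"dx": 0.0,"dy": 0.0,"dz": -0.6,"grip": 0.0},
    {"ax": 0.0,"ay": 0.0,"az": 0.0,"dx": 0.0,"dy": 0.0,"dz": -0.9,"grip": 0.0},
    {"ax": 0.0,"ay": 0.0,"az": 0.0,"dx": 0.0,"dy": 0.0,"dz": -1.2,"grip": 0.0},
    {"ax": 0.0,"ay": 0.0,"az": 0.0,"dx": 0.0,"dy": 0.0,"dz": -1.5,"grip": 0.0},
    {"ax": 0.0,"ay": 0.0,"az": 0.0,"dx": 0.0,"dy": 0.0,"dz": -1.8,"grip": 0.0},
    {"ax": 0.0,"ay": 0.0,"az": 0.0,"dx": 0.0,"dy": 0.0,"dz": -2.1,"grip": 0.0},
    {"ax": 0.0,"ay": 0.0,"az": 0.0,"dx": 0.0,"dy": 0.0,"dz": -2.3,"grip": 0.0}
  ]
}}

```text
time_s: 3.32
tool_pos: [0.5655, 0.13, 0.0552]
eef_rot: [-0.706, 0.041, -0.043, 0.706]
contact_force: [1.1, 2.4, 0.5]
gripper_width: 0.0004
```

Run:
```python
from h import *
plan(.03,.06,.055)
p=vision.grab_frame("scene"); cv2.imwrite("pics/s2.png",p)
q=vision.grab_frame("wrist"); cv2.imwrite("pics/w2.png",q)
print(blobs(p,"blue",(300,170,420,270))[0])
a=cv2.resize(p[170:290,290:440],None,fx=4,fy=4,interpolation=cv2.INTER_CUBIC)
b=q[100:340,100:300]; b=cv2.resize(b,None,fx=.83*1,fy=2.0/1*.83) if 0 else cv2.resize(b,(200,240))
cv2.imwrite("pics/c2.png",np.hstack([a,np.vstack([b,b*0])]))
```

```text
shift cm [-0.15  0.02 -0.34] turn [-0.001  0.001  0.004] | now gauge mm [31.5 63.4 55.2] F gauge [0.81 2.49 0.55] t 3.3167 w 0.0004
[([346, 208, 21, 39, 369], array([358.8, 226.9])), ([351, 237, 1, 2, 2], array([351. , 237.5]))]
```

View pics/c2.png

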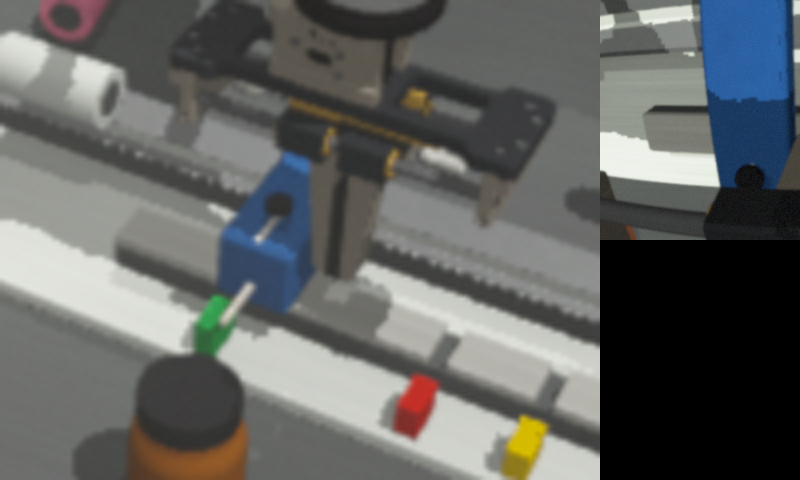

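Button at crop (278,203), which is scene (359.5,220.8). The pointer tip is at crop (225,320), just +y of the green block (213,318). The finger lies flat on the +y face. I compute the stop's y from these.

Run:
```python
from h import *
i=vision.camera_info("scene");w=vision.camera_info("wrist")
p=cv2.imread("pics/s2.png")
for n,u,v,z in [("button",278,200,.091),("near face bottom -y",220,285,.038),("near face bottom +y",283,307,.038),("near top -y",222,240,.08),("green top",217,303,.034)]:
    print(n,(w2g(onplane(i,(290+u/4,170+v/4),z))*1000).round(1))
print((w2g(fish(w,250,275,.091))*1000).round(1))
plan(.03,.06,.055)
```

```text
button [38.7 26.4 91. ]
near face bottom -y [63.3  6.  38. ]
near face bottom +y [61.3 44.1 38. ]
near top -y [71.9  9.9 80. ]
green top [73.1  9.5 34. ]
[30.7 27.4 91. ]
shift cm [-0.14  0.01 -0.32] turn [-0.     0.001  0.003] | now gauge mm [31.4 63.2 55.2] F gauge [ 0.69 -0.23  0.42] t 3.4167 w 0.0006
```

Emit:
{"method": "apply_moves", "body": {
  "targets": [
    {"ax": 0.0,"ay": 0.0,"az": 0.0,"dx": 0.0,"dy": 0.0,"dz": -0.3,"grip": 0.0},
    {"ax": 0.0,"ay": 0.0,"az": 0.0,"dx": 0.0,"dy": 0.0,"dz": -0.5,"grip": 0.0},
    {"ax": 0.0,"ay": 0.0,"az": 0.0,"dx": 0.0,"dy": 0.0,"dz": -0.7,"grip": 0.0},
    {"ax": 0.0,"ay": 0.0,"az": 0.0,"dx": 0.0,"dy": 0.0,"dz": -0.9,"grip": 0.0},
    {"ax": 0.0,"ay": 0.0,"az": 0.0,"dx": 0.0,"dy": 0.0,"dz": -1.1,"grip": 0.0},
    {"ax": 0.0,"ay": 0.0,"az": 0.0,"dx": 0.0,"dy": 0.0,"dz": -1.2,"grip": 0.0}
  ]
}}

```text
time_s: 3.92
tool_pos: [0.5638, 0.117, 0.0551]
eef_rot: [0.706, -0.041, 0.043, -0.705]
contact_force: [-0.7, -0.2, 0.4]
gripper_width: 0.0005
```

Emit:
{"method": "apply_moves", "body": {
  "targets": [
    {"ax": 0.0,"ay": 0.0,"az": 0.0,"dx": 0.0,"dy": 0.0,"dz": -0.05,"grip": 0.0},
    {"ax": 0.0,"ay": 0.0,"az": 0.0,"dx": 0.0,"dy": 0.0,"dz": -0.1,"grip": 0.0}
  ]
}}

```text
time_s: 4.08
tool_pos: [0.5635, 0.1156, 0.055]
eef_rot: [0.706, -0.041, 0.043, -0.705]
contact_force: [-0.8, -0.2, 0.1]
gripper_width: 0.0002
```

Emit:
{"method": "apply_moves", "body": {
  "targets": [
    {"ax": 0.0,"ay": 0.0,"az": 0.0,"dx": 0.0,"dy": 0.0,"dz": -0.05,"grip": 0.0},
    {"ax": 0.0,"ay": 0.0,"az": 0.0,"dx": 0.0,"dy": 0.0,"dz": -0.1,"grip": 0.0}
  ]
}}

```text
time_s: 4.25
tool_pos: [0.5635, 0.115, 0.055]
eef_rot: [0.706, -0.041, 0.043, -0.706]
contact_force: [0.9, 4.0, -0.1]
gripper_width: 0.0005
```

Force fell to zero around TCP y = 0.117 and rose to 4 N at 0.115, above the 2 N of plain sliding, so the stop has likely snapped in. I back off and check.

Emit:
{"method": "apply_moves", "body": {
  "targets": [
    {"ax": 0.0,"ay": 0.0,"az": 0.0,"dx": 0.0,"dy": 0.0,"dz": 1.5,"grip": 0.0},
    {"ax": 0.0,"ay": 0.0,"az": 0.0,"dx": 0.0,"dy": -4.0,"dz": 2.0,"grip": 0.0},
    {"ax": 0.0,"ay": 0.0,"az": 0.0,"dx": 0.0,"dy": -8.0,"dz": 2.0,"grip": 0.0},
    {"ax": 0.0,"ay": 0.0,"az": 0.0,"dx": 0.0,"dy": -12.0,"dz": 2.0,"grip": 0.0},
    {"ax": 0.0,"ay": 0.0,"az": 0.0,"dx": -4.0,"dy": -12.0,"dz": -1.0,"grip": 0.0},
    {"ax": 0.0,"ay": 0.0,"az": 0.0,"dx": -7.5,"dy": -12.0,"dz": -5.0,"grip": 0.0},
    {"ax": 0.0,"ay": 0.0,"az": 0.0,"dx": -7.5,"dy": -12.0,"dz": -9.0,"grip": 0.0},
    {"ax": 0.0,"ay": 0.0,"az": 0.0,"dx": -7.5,"dy": -12.0,"dz": -13.0,"grip": 0.0}
  ]
}}

```text
time_s: 4.92
tool_pos: [0.4734, 0.007, 0.1749]
eef_rot: [0.706, -0.04, 0.042, -0.706]
contact_force: [1.1, -0.3, -0.5]
gripper_width: 0.0006
```

Run:
```python
from h import *
plan(-.045,-.265,.12)
w=vision.camera_info("wrist")
p=vision.grab_frame("scene"); cv2.imwrite("pics/s3.png",p)
q=vision.grab_frame("wrist"); cv2.imwrite("pics/w3.png",q); np.save("w3.npy",w,allow_pickle=True)
a=cv2.resize(p[180:280,280:400],(480,400),interpolation=cv2.INTER_CUBIC)
b=q[40:300,:]; b=cv2.resize(b,(300,122))
cv2.imwrite("pics/c3.png",np.hstack([a,np.vstack([b,np.zeros((278,300,3),np.uint8)])]))
```

```text
shift cm [ -0.06   5.51 -19.53] turn [0.001 0.004 0.002] | now gauge mm [-45.3 -69.7 174.9] F gauge [ 1.12 -0.17 -0.54] t 4.9167 w 0.0006
```

View pics/c3.png

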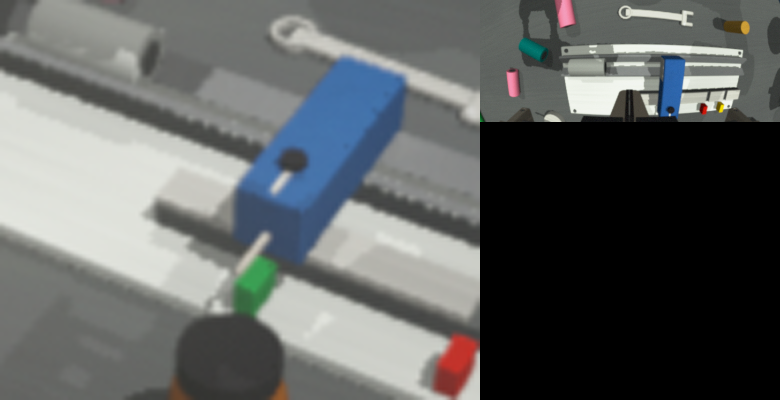

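The button is at crop (292,158), and the pointer lines up with the green block at (256,285). I compute the stop's y and the bar's rear end.

Run:
```python
from h import *
i=vision.camera_info("scene"); w=np.load("w3.npy",allow_pickle=True).item()
for n,u,v,z in [("button top",292,155,.0885),("top near -y",237,190,.08),("top near +y",303,209,.08),("top far -y",344,57,.08),("top far +y",405,78,.08),("green top",262,266,.034),("bar + end",148,53,.045)]:
    print(n,(w2g(onplane(i,(280+u/4,180+v/4),z))*1000).round(1))
q=cv2.imread("pics/w3.png"); h=cv2.cvtColor(q,cv2.COLOR_BGR2HSV)
for n,u,v,z in [("bar +end",(605-480)*640/300,67*260/122+40,.045),("bar -end",(568-480)*640/300,67*260/122+40,.045),("button",(671-480)*640/300,110*260/122+40,.0885)]:
    print(n,(w2g(fish(w,u,v,z))*1000).round(1))
```

```text
button top [39.4 11.1 88.5]
top near -y [71.5 -5.6 80. ]
top near +y [67.2 32.1 80. ]
top far -y [-66.2  -6.8  80. ]
top far +y [-65.9  32.9  80. ]
green top [73.8 13.  34. ]
bar + end [ -50.1 -133.1   45. ]
bar +end [ -49.6 -122.9   45. ]
bar -end [ -49.8 -209.3   45. ]
button [31.1 17.5 88.5]
```

Emit:
{"method": "apply_moves", "body": {
  "targets": [
    {"ax": 0.0,"ay": 0.0,"az": 0.0,"dx": -0.2,"dy": 1.0,"dz": -4.0,"grip": 0.0},
    {"ax": 0.0,"ay": 0.0,"az": 0.0,"dx": -0.2,"dy": 2.0,"dz": -8.0,"grip": 0.0},
    {"ax": 0.0,"ay": 0.0,"az": 0.0,"dx": -0.2,"dy": 3.0,"dz": -12.0,"grip": 0.0},
    {"ax": 0.0,"ay": 0.0,"az": 0.0,"dx": -0.2,"dy": 4.0,"dz": -16.0,"grip": 0.0},
    {"ax": 0.0,"ay": 0.0,"az": 0.0,"dx": -0.2,"dy": 5.0,"dz": -17.8,"grip": 0.0},
    {"ax": 0.0,"ay": 0.0,"az": 0.0,"dx": -0.2,"dy": 5.5,"dz": -17.8,"grip": 0.0},
    {"ax": 0.0,"ay": 0.0,"az": 0.0,"dx": -0.2,"dy": 5.5,"dz": -17.8,"grip": 0.0}
  ]
}}

```text
time_s: 5.6
tool_pos: [0.4497, -0.1736, 0.1193]
eef_rot: [0.706, -0.045, 0.045, -0.705]
contact_force: [-0.3, 0.5, -0.9]
gripper_width: 0.0005
```

Run:
```python
from h import *
plan(-.047,-.248,.047)
w=vision.camera_info("wrist"); q=vision.grab_frame("wrist"); cv2.imwrite("pics/w4.png",q); np.save("w4.npy",w,allow_pickle=True)
```

```text
shift cm [-0.    7.23  0.39] turn [ 0.001 -0.007  0.001] | now gauge mm [ -47.1 -251.8  119.3] F gauge [-0.35  0.48 -0.95] t 5.6 w 0.0005
```

View pics/w4.png

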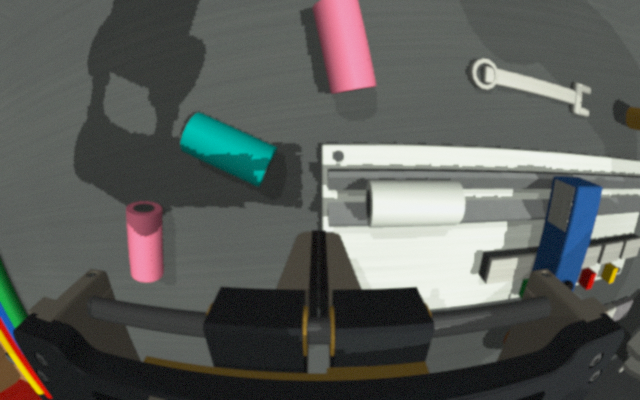

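The wrist view shows the bar's rear face at (376,203), the stop at (570,230), the turquoise one at (228,148) and the pinks at (345,45) and (145,240). All look-alikes are clear of the fingers.

Run:
```python
from h import *
w=np.load("w4.npy",allow_pickle=True).item()
for n,u,v,z in [("rear face",376,203,.045),("rear top",371,182,.06),("front top",463,192,.065),("teal",262,170,.03),("corner",323,145,.012)]:
    print(n,(w2g(fish(w,u,v,z))*1000).round(1))
```

```text
rear face [ -49.  -204.9   45. ]
rear top [ -71.1 -212.5   60. ]
front top [ -64.3 -136.    65. ]
teal [ -74.4 -301.4   30. ]
corner [ -92.8 -248.7   12. ]
```

Emit:
{"method": "apply_moves", "body": {
  "targets": [
    {"ax": 0.0,"ay": 0.0,"az": 0.0,"dx": 0.0,"dy": 3.0,"dz": 0.0,"grip": 0.0},
    {"ax": 0.0,"ay": 0.0,"az": 0.0,"dx": 0.0,"dy": 6.0,"dz": 0.0,"grip": 0.0},
    {"ax": 0.0,"ay": 0.0,"az": 0.0,"dx": 0.0,"dy": 7.2,"dz": 0.0,"grip": 0.0},
    {"ax": 0.0,"ay": 0.0,"az": 0.0,"dx": 0.0,"dy": 7.2,"dz": 0.0,"grip": 0.0},
    {"ax": 0.0,"ay": 0.0,"az": 0.0,"dx": 0.0,"dy": 7.2,"dz": 0.3,"grip": 0.0},
    {"ax": 0.0,"ay": 0.0,"az": 0.0,"dx": 0.0,"dy": 7.2,"dz": 0.6,"grip": 0.0}
  ]
}}

```text
time_s: 6.15
tool_pos: [0.4526, -0.1667, 0.0496]
eef_rot: [0.707, -0.043, 0.045, -0.705]
contact_force: [0.3, -0.2, 0.6]
gripper_width: 0.0004
```

Emit:
{"method": "apply_moves", "body": {
  "targets": [
    {"ax": 0.0,"ay": 0.0,"az": 0.0,"dx": 0.0,"dy": 0.3,"dz": 0.4,"grip": 0.0},
    {"ax": 0.0,"ay": 0.0,"az": 0.0,"dx": 0.0,"dy": 0.3,"dz": 0.8,"grip": 0.0},
    {"ax": 0.0,"ay": 0.0,"az": 0.0,"dx": 0.0,"dy": 0.3,"dz": 1.1,"grip": 0.0},
    {"ax": 0.0,"ay": 0.0,"az": 0.0,"dx": 0.0,"dy": 0.3,"dz": 1.4,"grip": 0.0},
    {"ax": 0.0,"ay": 0.0,"az": 0.0,"dx": 0.0,"dy": 0.3,"dz": 1.7,"grip": 0.0},
    {"ax": 0.0,"ay": 0.0,"az": 0.0,"dx": 0.0,"dy": 0.3,"dz": 2.0,"grip": 0.0},
    {"ax": 0.0,"ay": 0.0,"az": 0.0,"dx": 0.0,"dy": 0.3,"dz": 2.4,"grip": 0.0},
    {"ax": 0.0,"ay": 0.0,"az": 0.0,"dx": 0.0,"dy": 0.3,"dz": 2.8,"grip": 0.0}
  ]
}}

```text
time_s: 6.82
tool_pos: [0.4562, -0.1393, 0.0468]
eef_rot: [0.707, -0.042, 0.046, -0.704]
contact_force: [-1.1, -2.3, -0.1]
gripper_width: 0.0003
```

Emit:
{"method": "apply_moves", "body": {
  "targets": [
    {"ax": 0.0,"ay": 0.0,"az": 0.0,"dx": 0.0,"dy": 0.0,"dz": 0.5,"grip": 0.0},
    {"ax": 0.0,"ay": 0.0,"az": 0.0,"dx": 0.0,"dy": 0.0,"dz": 1.0,"grip": 0.0},
    {"ax": 0.0,"ay": 0.0,"az": 0.0,"dx": 0.0,"dy": 0.0,"dz": 1.5,"grip": 0.0},
    {"ax": 0.0,"ay": 0.0,"az": 0.0,"dx": 0.0,"dy": 0.0,"dz": 2.0,"grip": 0.0},
    {"ax": 0.0,"ay": 0.0,"az": 0.0,"dx": 0.0,"dy": 0.0,"dz": 2.5,"grip": 0.0},
    {"ax": 0.0,"ay": 0.0,"az": 0.0,"dx": 0.0,"dy": 0.0,"dz": 3.0,"grip": 0.0},
    {"ax": 0.0,"ay": 0.0,"az": 0.0,"dx": 0.0,"dy": 0.0,"dz": 3.5,"grip": 0.0},
    {"ax": 0.0,"ay": 0.0,"az": 0.0,"dx": 0.0,"dy": 0.0,"dz": 4.0,"grip": 0.0}
  ]
}}

```text
time_s: 7.48
tool_pos: [0.4613, -0.0992, 0.0467]
eef_rot: [0.707, -0.042, 0.046, -0.704]
contact_force: [-1.6, -3.7, 1.0]
gripper_width: 0.0003
```

```bash
python3 -c "
from h import *
plan(-.047,-.125,.0465)"
```

```text
shift cm [-0.27  0.    5.16] turn [ 0.004 -0.004  0.005] | now gauge mm [ -44.5 -176.6   46.7] F gauge [-1.11 -3.82  1.  ] t 7.4833 w 0.0003
```

Emit:
{"method": "apply_moves", "body": {
  "targets": [
    {"ax": 0.0,"ay": 0.0,"az": 0.0,"dx": 0.0,"dy": 0.0,"dz": 0.6,"grip": 0.0},
    {"ax": 0.0,"ay": 0.0,"az": 0.0,"dx": 0.0,"dy": 0.0,"dz": 1.2,"grip": 0.0},
    {"ax": 0.0,"ay": 0.0,"az": 0.0,"dx": 0.0,"dy": 0.0,"dz": 1.8,"grip": 0.0},
    {"ax": 0.0,"ay": 0.0,"az": 0.0,"dx": 0.0,"dy": 0.0,"dz": 2.4,"grip": 0.0},
    {"ax": 0.0,"ay": 0.0,"az": 0.0,"dx": 0.0,"dy": 0.0,"dz": 3.0,"grip": 0.0},
    {"ax": 0.0,"ay": 0.0,"az": 0.0,"dx": 0.0,"dy": 0.0,"dz": 3.6,"grip": 0.0},
    {"ax": 0.0,"ay": 0.0,"az": 0.0,"dx": 0.0,"dy": 0.0,"dz": 4.2,"grip": 0.0},
    {"ax": 0.0,"ay": 0.0,"az": 0.0,"dx": 0.0,"dy": 0.0,"dz": 4.6,"grip": 0.0}
  ]
}}

```text
time_s: 8.15
tool_pos: [0.4671, -0.0529, 0.0466]
eef_rot: [0.707, -0.042, 0.045, -0.704]
contact_force: [-0.9, -3.9, 2.2]
gripper_width: 0.0008
```

Run:
```python
from h import *
plan(-.047,-.1065,.0465)
p=vision.grab_frame("scene"); cv2.imwrite("pics/s5.png",p)
q=vision.grab_frame("side"); cv2.imwrite("pics/d5.png",q)
a=cv2.resize(p[170:270,290:400],(440,400),interpolation=cv2.INTER_CUBIC)
b=cv2.resize(q[150:250,255:345],(360,400),interpolation=cv2.INTER_CUBIC)
cv2.imwrite("pics/c5.png",np.hstack([a,b]))
```

```text
shift cm [-0.28  0.    2.34] turn [ 0.004 -0.004  0.005] | now gauge mm [ -44.3 -129.9   46.6] F gauge [-0.41 -3.98  2.17] t 8.15 w 0.0008
```

View pics/c5.png

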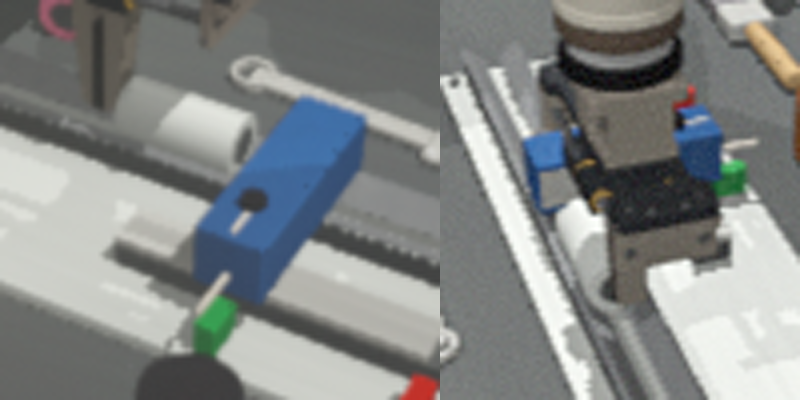

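The bar's front end, at crop (245,145), is still a couple of centimetres short of the stop's face, which agrees with the predicted 23 mm. I push 18 mm, then go slowly.

Emit:
{"method": "apply_moves", "body": {
  "targets": [
    {"ax": 0.0,"ay": 0.0,"az": 0.0,"dx": 0.0,"dy": 0.0,"dz": 0.4,"grip": 0.0},
    {"ax": 0.0,"ay": 0.0,"az": 0.0,"dx": 0.0,"dy": 0.0,"dz": 0.7,"grip": 0.0},
    {"ax": 0.0,"ay": 0.0,"az": 0.0,"dx": 0.0,"dy": 0.0,"dz": 1.0,"grip": 0.0},
    {"ax": 0.0,"ay": 0.0,"az": 0.0,"dx": 0.0,"dy": 0.0,"dz": 1.25,"grip": 0.0},
    {"ax": 0.0,"ay": 0.0,"az": 0.0,"dx": 0.0,"dy": 0.0,"dz": 1.45,"grip": 0.0},
    {"ax": 0.0,"ay": 0.0,"az": 0.0,"dx": 0.0,"dy": 0.0,"dz": 1.6,"grip": 0.0},
    {"ax": 0.0,"ay": 0.0,"az": 0.0,"dx": 0.0,"dy": 0.0,"dz": 1.7,"grip": 0.0},
    {"ax": 0.0,"ay": 0.0,"az": 0.0,"dx": 0.0,"dy": 0.0,"dz": 1.8,"grip": 0.0}
  ]
}}

```text
time_s: 8.92
tool_pos: [0.4693, -0.0346, 0.0465]
eef_rot: [0.707, -0.042, 0.045, -0.705]
contact_force: [-0.6, -3.4, 1.7]
gripper_width: -0.0001
```

Emit:
{"method": "apply_moves", "body": {
  "targets": [
    {"ax": 0.0,"ay": 0.0,"az": 0.0,"dx": 0.0,"dy": 0.0,"dz": 0.05,"grip": 0.0},
    {"ax": 0.0,"ay": 0.0,"az": 0.0,"dx": 0.0,"dy": 0.0,"dz": 0.1,"grip": 0.0},
    {"ax": 0.0,"ay": 0.0,"az": 0.0,"dx": 0.0,"dy": 0.0,"dz": 0.15,"grip": 0.0}
  ]
}}

```text
time_s: 9.17
tool_pos: [0.4695, -0.0331, 0.0465]
eef_rot: [0.707, -0.042, 0.045, -0.705]
contact_force: [-0.9, -4.1, 0.8]
gripper_width: 0.0007
```

Emit:
{"method": "apply_moves", "body": {
  "targets": [
    {"ax": 0.0,"ay": 0.0,"az": 0.0,"dx": 0.0,"dy": 0.0,"dz": 0.05,"grip": 0.0},
    {"ax": 0.0,"ay": 0.0,"az": 0.0,"dx": 0.0,"dy": 0.0,"dz": 0.1,"grip": 0.0}
  ]
}}

```text
time_s: 9.33
tool_pos: [0.4696, -0.0321, 0.0464]
eef_rot: [0.707, -0.042, 0.045, -0.705]
contact_force: [-0.7, -3.7, 2.2]
gripper_width: 0.0003
```

Emit:
{"method": "apply_moves", "body": {
  "targets": [
    {"ax": 0.0,"ay": 0.0,"az": 0.0,"dx": 0.0,"dy": 0.0,"dz": 0.03,"grip": 0.0},
    {"ax": 0.0,"ay": 0.0,"az": 0.0,"dx": 0.0,"dy": 0.0,"dz": 0.06,"grip": 0.0}
  ]
}}

```text
time_s: 9.5
tool_pos: [0.4697, -0.0316, 0.0464]
eef_rot: [0.707, -0.042, 0.046, -0.705]
contact_force: [-0.1, -4.1, 1.8]
gripper_width: 0.0004
```

Emit:
{"method": "apply_moves", "body": {
  "targets": [
    {"ax": 0.0,"ay": 0.0,"az": 0.0,"dx": 0.0,"dy": 0.0,"dz": 0.03,"grip": 0.0},
    {"ax": 0.0,"ay": 0.0,"az": 0.0,"dx": 0.0,"dy": 0.0,"dz": 0.06,"grip": 0.0}
  ]
}}

```text
time_s: 9.67
tool_pos: [0.4698, -0.0309, 0.0464]
eef_rot: [0.707, -0.042, 0.045, -0.705]
contact_force: [-0.7, -4.5, 2.8]
gripper_width: 0.0003
```

Emit:
{"method": "apply_moves", "body": {
  "targets": [
    {"ax": 0.0,"ay": 0.0,"az": 0.0,"dx": 0.0,"dy": 0.0,"dz": 0.03,"grip": 0.0},
    {"ax": 0.0,"ay": 0.0,"az": 0.0,"dx": 0.0,"dy": 0.0,"dz": 0.06,"grip": 0.0}
  ]
}}

```text
time_s: 9.83
tool_pos: [0.4699, -0.0303, 0.0465]
eef_rot: [0.707, -0.042, 0.045, -0.705]
contact_force: [-1.4, -3.7, 1.6]
gripper_width: 0.0006
```

Run:
```python
from h import *
plan(-.047,-.1065,.0465)
p=vision.grab_frame("scene"); cv2.imwrite("pics/s6.png",p)
q=vision.grab_frame("side"); cv2.imwrite("pics/d6.png",q)
a=cv2.resize(p[180:240,310:380],(560,480),interpolation=cv2.INTER_CUBIC)
b=cv2.resize(q[170:230,270:300],(240,480),interpolation=cv2.INTER_CUBIC)
cv2.imwrite("pics/c6.png",np.hstack([a,b]))
```

```text
shift cm [-0.27 -0.    0.06] turn [ 0.003 -0.004  0.005] | now gauge mm [ -44.3 -107.2   46.5] F gauge [-0.98 -3.89  1.59] t 9.8333 w 0.0006
```

View pics/c6.png

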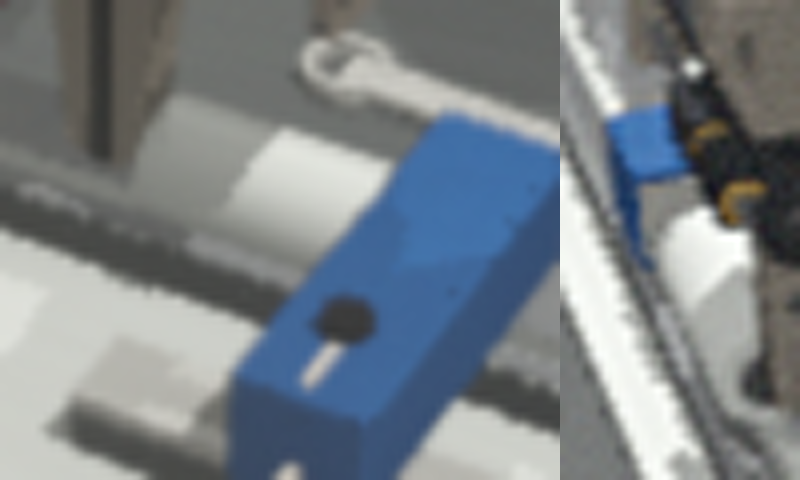

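The bar now reaches the stop to within the picture's resolution: crop (385,165) in the scene, and the steel face is still just visible in the side view. Force has not risen yet, so I keep creeping.

Emit:
{"method": "apply_moves", "body": {
  "targets": [
    {"ax": 0.0,"ay": 0.0,"az": 0.0,"dx": 0.0,"dy": 0.0,"dz": 0.04,"grip": 0.0},
    {"ax": 0.0,"ay": 0.0,"az": 0.0,"dx": 0.0,"dy": 0.0,"dz": 0.08,"grip": 0.0}
  ]
}}

```text
time_s: 10.1
tool_pos: [0.47, -0.0295, 0.0465]
eef_rot: [0.707, -0.042, 0.045, -0.705]
contact_force: [-0.7, -4.4, 1.7]
gripper_width: 0.0004
```

Emit:
{"method": "apply_moves", "body": {
  "targets": [
    {"ax": 0.0,"ay": 0.0,"az": 0.0,"dx": 0.0,"dy": 0.0,"dz": 0.03,"grip": 0.0},
    {"ax": 0.0,"ay": 0.0,"az": 0.0,"dx": 0.0,"dy": 0.0,"dz": 0.06,"grip": 0.0}
  ]
}}

```text
time_s: 10.27
tool_pos: [0.4701, -0.0288, 0.0465]
eef_rot: [0.707, -0.042, 0.046, -0.705]
contact_force: [-1.2, -4.8, 1.4]
gripper_width: 0.0004
```

Emit:
{"method": "apply_moves", "body": {
  "targets": [
    {"ax": 0.0,"ay": 0.0,"az": 0.0,"dx": 0.0,"dy": 0.0,"dz": 0.03,"grip": 0.0},
    {"ax": 0.0,"ay": 0.0,"az": 0.0,"dx": 0.0,"dy": 0.0,"dz": 0.06,"grip": 0.0}
  ]
}}

```text
time_s: 10.43
tool_pos: [0.4701, -0.0282, 0.0465]
eef_rot: [0.707, -0.042, 0.045, -0.705]
contact_force: [-1.3, -3.9, 1.9]
gripper_width: 0.0006
```

Emit:
{"method": "apply_moves", "body": {
  "targets": [
    {"ax": 0.0,"ay": 0.0,"az": 0.0,"dx": 0.0,"dy": 0.0,"dz": 0.03,"grip": 0.0},
    {"ax": 0.0,"ay": 0.0,"az": 0.0,"dx": 0.0,"dy": 0.0,"dz": 0.05,"grip": 0.0}
  ]
}}

```text
time_s: 10.6
tool_pos: [0.4702, -0.0278, 0.0465]
eef_rot: [0.707, -0.042, 0.045, -0.705]
contact_force: [-1.1, -5.1, 1.9]
gripper_width: 0.0003
```

Emit:
{"method": "apply_moves", "body": {
  "targets": [
    {"ax": 0.0,"ay": 0.0,"az": 0.0,"dx": 0.0,"dy": 0.0,"dz": 0.03,"grip": 0.0},
    {"ax": 0.0,"ay": 0.0,"az": 0.0,"dx": 0.0,"dy": 0.0,"dz": 0.05,"grip": 0.0}
  ]
}}

```text
time_s: 10.77
tool_pos: [0.4702, -0.0277, 0.0465]
eef_rot: [0.707, -0.042, 0.045, -0.704]
contact_force: [-1.1, -7.0, 1.9]
gripper_width: 0.0005
```

Run:
```python
from h import *
plan(-.047,-.1065,.0465)
p=vision.grab_frame("scene"); cv2.imwrite("pics/s7.png",p)
for f in("s3","s6","s7"):
    im=cv2.imread(f"pics/{f}.png"); m=cv2.inRange(cv2.cvtColor(im,cv2.COLOR_BGR2HSV),(100,120,60),(125,255,255)); m[:, :330]=0; m[:190]=0; m[250:]=0; m[:,385:]=0
    c,_=cv2.findContours(m,cv2.RETR_EXTERNAL,cv2.CHAIN_APPROX_NONE); c=max(c,key=cv2.contourArea); M=cv2.moments(c); print(f,M["m00"],round(M["m10"]/M["m00"],2),round(M["m01"]/M["m00"],2))
i=vision.camera_info("scene")
print("px per 5 mm y", (proj(i,g2w(0,.015,.07))-proj(i,g2w(0,.01,.07))).round(2))
```

```text
shift cm [-0.27 -0.   -0.2 ] turn [ 0.004 -0.004  0.005] | now gauge mm [ -44.3 -104.5   46.5] F gauge [-0.26 -7.07  1.9 ] t 10.7667 w 0.0005
s3 878.5 361.73 215.51
s6 881.0 361.79 215.69
s7 881.5 361.8 215.78
px per 5 mm y [1.98 0.71]
```

Force jumped to 7 N while the TCP moved only 0.1 mm of the 0.5 mm commanded, and the stop's blob did not move. That means solid contact with a latched stop. One gentle confirming press, then back off.

Emit:
{"method": "apply_moves", "body": {
  "targets": [
    {"ax": 0.0,"ay": 0.0,"az": 0.0,"dx": 0.0,"dy": 0.0,"dz": 0.04,"grip": 0.0},
    {"ax": 0.0,"ay": 0.0,"az": 0.0,"dx": 0.0,"dy": 0.0,"dz": 0.06,"grip": 0.0}
  ]
}}

```text
time_s: 10.98
tool_pos: [0.4702, -0.0276, 0.0465]
eef_rot: [0.708, -0.042, 0.045, -0.704]
contact_force: [-0.6, -8.0, 2.1]
gripper_width: 0.0006
```

Emit:
{"method": "apply_moves", "body": {
  "targets": [
    {"ax": 0.0,"ay": 0.0,"az": 0.0,"dx": 0.0,"dy": 0.0,"dz": -0.3,"grip": 0.0},
    {"ax": 0.0,"ay": 0.0,"az": 0.0,"dx": 0.0,"dy": 0.0,"dz": -1.0,"grip": 0.0},
    {"ax": 0.0,"ay": 0.0,"az": 0.0,"dx": 0.0,"dy": 0.0,"dz": -2.5,"grip": 0.0},
    {"ax": 0.0,"ay": 0.0,"az": 0.0,"dx": 0.0,"dy": -3.0,"dz": -3.5,"grip": 0.0},
    {"ax": 0.0,"ay": 0.0,"az": 0.0,"dx": 0.0,"dy": -6.5,"dz": -4.0,"grip": 0.0},
    {"ax": 0.0,"ay": 0.0,"az": 0.0,"dx": 0.0,"dy": -10.0,"dz": -4.0,"grip": 0.0},
    {"ax": 0.0,"ay": 0.0,"az": 0.0,"dx": -3.0,"dy": -12.0,"dz": -4.0,"grip": 0.0},
    {"ax": 0.0,"ay": 0.0,"az": 0.0,"dx": -6.0,"dy": -13.0,"dz": -4.0,"grip": 0.0}
  ]
}}

```text
time_s: 11.65
tool_pos: [0.4066, -0.0598, 0.1797]
eef_rot: [0.708, -0.04, 0.047, -0.704]
contact_force: [-0.0, 0.2, 0.1]
gripper_width: 0.0007
```

Run:
```python
from h import *
plan(-.047,-.1065,.0465)
p=vision.grab_frame("scene"); cv2.imwrite("pics/s8.png",p)
w=vision.camera_info("wrist"); q=vision.grab_frame("wrist"); cv2.imwrite("pics/w8.png",q)
for n,m,b in(("bt","bar/stop",0),): pass
a=cv2.resize(p[175:255,310:400],(450,400),interpolation=cv2.INTER_CUBIC)
c=[proj(vision.camera_info("scene"),g2w(-.045,-.012,.045))]
b=cv2.resize(q[60:260,330:505],(350,400),interpolation=cv2.INTER_CUBIC)
cv2.imwrite("pics/c8.png",np.hstack([a,b]))
```

```text
shift cm [ 5.52 13.35  3.84] turn [ 0.006 -0.003  0.01 ] | now gauge mm [-103.6 -144.   179.7] F gauge [-0.06  0.15  0.15] t 11.65 w 0.0007
```

View pics/c8.png

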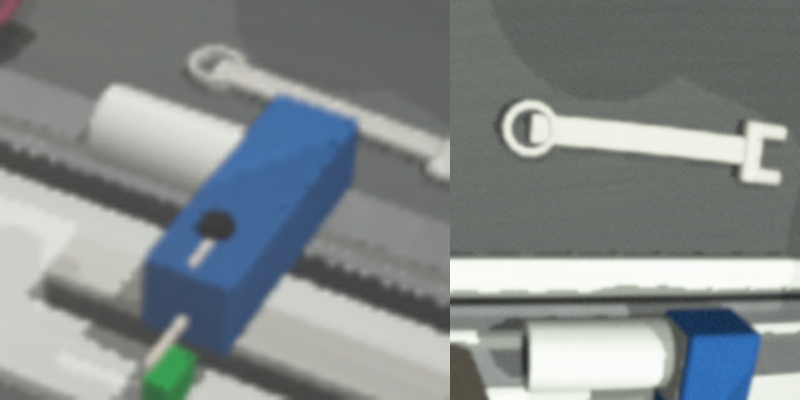

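The right half (wrist camera) shows the bar's end flush against the steel face at (675,355) with no gap. The left half shows the pointer still at the green block (168,372). I compare the stop's position once more and hand in.

Run:
```python
from h import *
for f in("s3","s7","s8"):
    im=cv2.imread(f"pics/{f}.png"); m=cv2.inRange(cv2.cvtColor(im,cv2.COLOR_BGR2HSV),(100,120,60),(125,255,255)); m[:, :330]=0; m[:190]=0; m[250:]=0; m[:,385:]=0
    M=cv2.moments(m,True); print(f,M["m00"],round(M["m10"]/M["m00"],2),round(M["m01"]/M["m00"],2))
print(arm.close_job())
```

```text
s3 872.0 362.44 215.16
s7 876.0 362.5 215.46
s8 863.0 362.59 215.32
the job is handed in; nothing more can be done
None
```

I pushed the blue stop about 44 mm towards -y to the notch at the green mark, then pushed the bare aluminium bar along the trough against it. The fingers stayed shut the whole time and the job took about 12 s on the robot's clock. I did not see the plunger's drop directly; that it clicked in is inferred from the forces and positions below.

- **Stop clicked in:** the push force dropped to zero near the notch as the stop snapped ahead, then rose to 4 N on re-contact. The stop measured y ≈ 11 mm, against 10 mm for the notch. During the final press it took about 4 N beyond the bar's own sliding force without moving, and sliding freely takes only about 2 N. Afterwards its position in the scene picture was unchanged to within 0.2 px, roughly half a millimetre.
- **Bar against the stop:** force rose from about 4 N to 8 N while the fingers moved only 0.2 mm. The last wrist picture shows the bar's end flush on the steel face, and the arm has withdrawn.
- **Disagreements:** contact came about 2 mm later than predicted. The wrist camera put some features about 7 mm off in x and, after the push, the stop's button about 6 mm off in y; I went by the scene camera.
- **Bystanders:** nothing else was touched as far as the pictures and forces show.

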